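# Hang the new ornament tree to dry

## Task

Pick up the orange ornament tree by the two ends of the wooden cross-bar at the tip of its stem, holding it firmly and lifting it clear of the table while it still lies roughly level in your grip; then ease your grip to a light pinch so that it swings down and hangs plumb and still, and grip it firmly again. Hang it crown down on the free fork of the drying rack, the one with the white name plate, its collar resting on the two prongs behind their lips, and let go without dropping it, so that it ends hanging still. Leave the other trees hanging and the rest of the things on the table where they are.

Things in the scene. Friction and masses are not known exactly. Their poses are not given: they have to be found in the camera images.
- orange_tree: Tree to hang, 186 mm, 0.13-0.19 kg: orange cube crown (most of the weight) on a 10 mm stem; across the stem's end a pale cross-bar 30 mm long (along y), 12 mm square. Origin: bar's centre. x: up the stem from crown to bar. It starts lying on its crown, stem and bar level, 25 mm above the table. Pinched by the bar's ends at 40 N it keeps its angle; at 3 to 5 N it swings about the bar, crown down.
- collar (a point): Centre of the underside (crown side) of the orange tree's collar, a square plate 36 x 36 mm, 6 mm thick, on the stem: at x = -44 mm from the cross-bar's centre, the plate's upper face at x = -38 mm. Axes as the tree's.
- crown (a point): Centre of the orange tree's 50 mm cube crown, at x = -155 mm from the cross-bar's centre; the crown's end face is at x = -180 mm.
- rack: Fixed pale wooden drying rack: base board 160 x 350 mm, 12 mm thick, two posts, crossbar 350 mm long, its top 200 mm above the table, its front 35 mm behind (+x) the fork seats. Three aluminium forks stick out of it towards -x at y = -100, 0, +100 mm; one is free, two carry trees. Origin: on the table under the seat of the middle fork.
- plate: White blank name plate with two blue lines, 70 mm wide and 45 mm high, fixed upright on the crossbar behind the free fork, its face 48 mm behind (+x) that fork's seat, its top 244 mm above the table. Origin: on the table under the seat of the free fork; axes as the rack's (x from the prong tips towards the crossbar, z up).
- seat (a point): Seat of the free fork, axes as the rack's: the point midway between its two prongs, level with their tops (190 mm above the table), where the collar's underside belongs; the cross-bar's centre is then 44 mm above. Prongs: 10 mm wide, 8 mm thick, the 16 mm slot between them open towards -x; each ends 34 mm in front (-x) of the seat in a lip 8 mm high, 6 mm long.
- yellow_tree: Tree of the same size and shape as the orange one, crown yellow, hanging from one of the other forks. Origin: centre of its cross-bar; z points up along the stem.
- green_tree: The same, crown green, hanging from the remaining fork. Origin: centre of its cross-bar; z up along the stem.
- glue_gun: Blue glue gun lying on its side beside the orange tree, barrel about 165 mm long along x, grip to +y reaching 93 mm, 42 mm high. Origin: on the table under the barrel.
- tape_roll: Roll of clear tape lying flat, 84 mm diameter, 24 mm high, on the other side of the stem. Origin: centre of its underside.
- paint_jar: Small jar with orange cap, 52 mm diameter, 65 mm high, standing beyond the cross-bar end of the orange tree. Origin: centre of its underside.
- glue_bottle: Glue bottle with yellow cap, 54 mm diameter, 140 mm high, standing between the orange tree and the rack, nearer the robot. Origin: centre of its underside.
- wood_block: Pale wood block 110 x 40 x 30 mm lying towards the back of the table. Origin: centre of its underside.
Mind the look-alikes: they are no part of the job. There is more than one size of the orange_tree; the one meant has the size given above.

How it is judged (in metres and radians):
On the way, in this order (a step that is already met when the one before it is completed fails the run):
1. the orange tree is held by the fingers, clear of the table (crown's centre above 80 mm), still leaning more than 40 degrees from plumb (contact force between the fingers and orange_tree above 1 N and height (world z) of crown above 0.08 m and angle between orange_tree's own x axis and vertical above 0.7 rad and contact force between orange_tree and table below 0.1 N), for 0.1 s.
2. held in a light pinch (under 14 N per finger), it hangs plumb within 10 degrees, crown down and still, clear of the table (contact force between the fingers and orange_tree between 1 and 28 N and angle between orange_tree's own x axis and vertical below 0.18 rad and angular speed of orange_tree below 0.4 rad/s and height (world z) of crown above 0.04 m), for 0.2 s.
3. gripped firmly again (over 20 N per finger) while hanging plumb within 10 degrees, not yet on the fork (contact force between the fingers and orange_tree above 40 N and angle between orange_tree's own x axis and vertical below 0.18 rad and height (world z) of crown above 0.04 m and contact force between orange_tree and rack below 0.1 N), for 0.1 s.
At the end, for the whole second after the job is handed in: The orange tree hangs released, slower than 0.1 m/s, within 7 degrees of plumb from the fork with the name plate: its collar within 20 mm of the seat, within 8 mm of the slot's middle line and 6 mm of the prongs' height. All other things are within 30 mm and 8 degrees of where they were (horizontal distance between collar and seat below 0.02 m and y of collar in the frame of seat between -0.008 and 0.008 m and z of collar in the frame of seat between -0.006 and 0.006 m and angle between orange_tree's own x axis and vertical below 0.12 rad and contact force between orange_tree and rack above 0.5 N and contact force between the fingers and orange_tree below 0.1 N and linear speed of orange_tree below 0.1 m/s and distance of each of yellow_tree, green_tree, glue_gun, tape_roll, paint_jar, glue_bottle, wood_block from where it was at the start of the episode below 0.03 m and angle between each of yellow_tree, green_tree, glue_gun, tape_roll, paint_jar, glue_bottle, wood_block's own z axis and vertical below 0.15 rad); the robot touches nothing.
It fails at once if the orange tree is dropped (faster than 0.5 m/s while the fingers do not hold it) (contact force between the fingers and orange_tree below 0.05 N and linear speed of orange_tree above 0.5 m/s).
It fails at once if another tree is knocked off its fork or another thing is moved more than 50 mm (distance of any of yellow_tree, green_tree, glue_gun, tape_roll, paint_jar, glue_bottle, wood_block from where it was at the start of the episode above 0.05 m).
It also fails if it takes over 67 s, if anything falls off the work surface, if the arm or the gripper's body presses on something with over 40 N, if the wrist force passes 120 N, or if a joint passes its speed limit or range.

## Robot

A 6-joint arm with a two-finger parallel gripper is mounted at the origin on the work surface. World frame = base frame: x ahead of the robot, y to its left, z up, the work surface at z = 0. Lengths are in mm, angles in rad, forces in N, time in s.
With the tool pointing down it reaches from about 300 to 775 mm from the base axis. Payload 14.6 kg.
Tool frame: the origin (TCP) lies on the front face of the gripper's body, between the roots of the fingers; the fingertips stand 97 mm ahead of it and the grasp point (between the pads) lies 78 mm ahead of it; z points along the fingers, y is the direction in which the jaws open and shut (so a half turn about z gives the same grasp; the last joint's range is limited). The gripper opens to 94 mm and grips with 3 to 60 N. Pads are 16 mm wide; open, the fingers measure 119 mm over their backs; the gripper's body (75 mm by 177 mm) begins 78 mm behind the grasp point.
Start: joints at [-1.254, 0.3, 1.521, -0, 1.321, -0.067], TCP at [205.938, -509.98, 302.646] pointing down, gripper open.
Joint ranges: [-3.03, 3.03], [-0.79, 2.21], [0.23, 2.52], [-1.04, 4.18], [0, 3.07], [-2.55, 2.55]. Speed limits (rad/s): [2.22, 2.22, 2.57, 3.14, 3.14, 3.14].

## Interface

Orientations are given as [roll, pitch, yaw] about the fixed x, y, z axes, in that order (R = Rz(yaw) Ry(pitch) Rx(roll)).
In Python, from cell import manip, eyes, finder gives the robot as it stands.
- The arm moves only by the tool drive_tool, never from a script. Its argument "rows" is a list of rows, each an object with "offset": the shift along the tool's x, y, z in mm, a list of three; "spin": the turn about the tool's z in degrees; "jaw": the finger opening in mm, from 0 to 94. In form: [{"offset": [dx, dy, dz], "spin": spin, "jaw": jaw}, ...]. A call has 1 to 20 rows; each row shifts and turns the commanded pose from where the row before left it, along the tool's axes as they then stand; what a row does not reach is not made up. A row lasts 1/10 s, in which the tool goes at most 50 mm and 8.59 degrees, less where a joint would pass 70% of its speed; a pose out of reach is approached as far as the arm can. A call is refused whole if a number of a shift passes 50 or a number of a turn 8.59, either way. A call with a gripper value outside its range is refused whole. The fingers move at their own pace and stop on an object; "force" is the grip in N (left out, the last holds). Time passes only in rows, so rows that do not move let the fingers close. It gives the time, the measured TCP pose, the force and the opening at its end, in the units of the state.
- manip.read_state(): the state, without advancing time (a new reading comes with each control period).
- eyes.camera(name): name is "scene" or "side" or "wrist"; returns a dict with "color" (400x640x3 uint8, blue, green, red), "depth" (400x640 float32, mm along the optical axis (not along the pixel's ray), 0 where there is no reading), "vfov" (degrees; the focal length in pixels is half the picture's height over the tangent of half this angle, whatever the lens; pixels are square), "cx", "cy" (the principal point, pixels), "rvec" (rotation vector, rad) and "tvec" (3), from world to camera coordinates, as OpenCV has them. Camera axes: x right, y down, z forward; pixel columns grow to the right and rows downward; lengths in mm; the calibration is good to about 2 mm. The wrist camera is an equidistant fisheye: a pixel r from the principal point sees the ray r / f radians off the axis. A picture is of the moment at which its call begins.
- manip.sign_off(): hands the job in, once; it reports no verdict.
Trained networks look in the newest picture that a camera, given by its name, has taken for a name from the list of things; names that differ only in an ending like _2 or _b are one class to them, and where a whole thing is asked for, a point or a joint stands for the part that bears it (a point fixed in the world has none). Each returns a list of dicts, best first, with "p" (0 to 1); they miss things now and then, are a little off and sometimes report something else, mostly with a low value. They report only what shows in the picture. A call takes as long as a camera call. They do not tell look-alikes from the thing itself.
- finder.find_in(camera, target): "uv" ([column, row] in pixels, amid what is visible of it).
The state is a dict: "clock": time; "joints": joint angles; "qd": joint speeds; "effort": joint torques, N m; "eef_pos": TCP position; "eef_rot": TCP orientation; "wrist_force": force on the tool from outside, world axes, zero at the start; "moment": the same for the moment, N m; "finger_gap": finger opening in mm.
Only numpy, scipy, OpenCV 4.12 (cv2) and the standard library are available. Lean on these libraries where they do the work, as an engineer would, in place of code of your own. Each camera call takes 0.05 s, during which the arm holds its last target. There are 200 camera calls.

## Working session

There is one attempt and no reset: what is moved stays moved. The work goes in short steps, Python scripts to look and compute and a tool call to move; the robot and the scene stay as the last step left them, time stands still between calls to the robot, and variables do not carry over. Pictures are saved under pics/ and viewed, about 8 in all and at most 12, crops included, and the job is handed in when it is done.

Besides the shell and the picture viewer there is one more tool, called after ">>>" by a JSON object that holds its "method" and its "body". drive_tool: Moves the arm, as the interface text tells. Its arguments: {"type":"object","properties":{"rows":{"type":"array","items":{"type":"object","properties":{"offset":{"type":"array","items":{"type":"number"}},"spin":{"type":"number"},"jaw":{"type":"number"}}}},"force":{"type":"number"}},"required":["rows"]}

```bash
ls; mkdir -p pics; cat > h.py <<'E'
import numpy as np, cv2
from cell import manip, eyes, finder
def shot(n):
    c=eyes.camera(n); c['f']=200/np.tan(np.radians(c['vfov'])/2)
    c['R']=cv2.Rodrigues(np.array(c['rvec'],float))[0]; c['t']=np.array(c['tvec'],float).ravel(); return c
def ray(c,u,v,fish=False):
    x,y=(u-c['cx'])/c['f'],(v-c['cy'])/c['f']
    if fish:
        r=np.hypot(x,y)+1e-9; d=np.array([x/r*np.sin(r),y/r*np.sin(r),np.cos(r)])
    else: d=np.array([x,y,1.])
    return -c['R'].T@c['t'], c['R'].T@d
def at_z(c,u,v,z,fish=False):
    o,d=ray(c,u,v,fish); return o+d*(z-o[2])/d[2]
def pt(c,u,v,fish=False):
    u0,v0=int(round(u)),int(round(v)); p=c['depth'][max(v0-1,0):v0+2,max(u0-1,0):u0+2]; p=p[p>0]
    if not len(p): return None
    o,d=ray(c,u,v,fish); return o+d*np.median(p)/(d[2] if 0 else (c['R']@d)[2])
E
python3 - <<'E'
from h import *
s=manip.read_state(); print(s)
for n in ['scene','side','wrist']:
    c=shot(n); cv2.imwrite(f'pics/{n}0.png',c['color']); print(n,c['vfov'],c['cx'],c['cy'],(-c['R'].T@c['t']).round())
    for t in ['orange_tree','collar','crown','rack','plate','seat','yellow_tree','green_tree','glue_gun','tape_roll','paint_jar','glue_bottle','wood_block']:
        for r in finder.find_in(n,t)[:3]:
            if r['p']<.3: continue
            p=pt(c,*r['uv'],fish=n=='wrist'); print(n,t,round(r['p'],2),np.round(r['uv']),None if p is None else p.round())
E
```

```text
pics
{'clock': 0.0, 'joints': array([-1.25359927e+00,  3.00499962e-01,  1.52160605e+00,  1.42518906e-05,
        1.32069244e+00, -6.65977180e-02]), 'qd': array([ 3.10158747e-05, -1.76775973e-04, -2.14879441e-04, -7.79817681e-04,
        1.18249115e-04,  5.62474865e-04]), 'effort': array([-5.46589145e-04, -5.31802046e+01, -3.52736986e+01,  7.07854866e-02,
        2.43411813e-02, -9.38010339e-05]), 'eef_pos': array([ 205.89523999, -509.83985342,  302.05986784]), 'eef_rot': array([-3.14039045e+00, -9.40171724e-05,  3.83791178e-01]), 'wrist_force': array([ 1.13707904,  0.0598987 , -0.05115862]), 'moment': array([-0.00720874, -0.02435542, -0.05417203]), 'finger_gap': 94.08820415529647}
scene 55.748889583069875 318.2435067498945 196.44497881436732 [1130.  195.  984.]
scene orange_tree 0.68 [239. 175.] [ 287. -338.   65.]
scene orange_tree 0.63 [218. 266.] [ 639. -257.   49.]
scene collar 0.93 [239. 179.] [ 307. -329.   68.]
scene collar 0.68 [217. 266.] [ 637. -259.   49.]
scene crown 0.89 [239. 175.] [ 286. -340.   66.]
scene rack 0.74 [401. 291.] [564. 266.  12.]
scene plate 0.78 [410. 2
[... 985 characters left out ...]
8. 262. 226.]
side seat 0.54 [212. 236.] [598. 261. 227.]
side yellow_tree 0.89 [250. 248.] [559. 158. 108.]
side yellow_tree 0.49 [234. 292.] [579. 245.  13.]
side green_tree 0.87 [229. 304.] [523. 354. 106.]
side glue_gun 0.97 [298. 178.] [ 590. -333.   42.]
side glue_gun 0.67 [284. 192.] [ 621. -263.   16.]
side tape_roll 0.51 [284. 208.] [ 592. -182.    2.]
side paint_jar 0.81 [339. 202.] [ 398. -230.   34.]
side glue_bottle 0.55 [318. 237.] [397.  33.  84.]
wrist 65.70646984690485 319.4311413163244 195.7800806265203 [ 283. -479.  385.]
wrist orange_tree 0.75 [214.  80.] [ 270. -366.   72.]
wrist collar 0.83 [215.  83.] [ 268. -368.   72.]
wrist crown 0.72 [214.  77.] [ 274. -365.   70.]
```

```bash
python3 - <<'E'
import cv2,numpy as np
a=cv2.imread('pics/scene0.png')[130:360,150:500]; b=cv2.imread('pics/side0.png')[130:350,170:420]
cv2.imwrite('pics/v1.png',cv2.resize(a,None,fx=2.28,fy=2.28,interpolation=3)); cv2.imwrite('pics/v2.png',cv2.resize(b,None,fx=2.6,fy=2.6,interpolation=3))
E
```

```text
(no output)
```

View pics/v1.png

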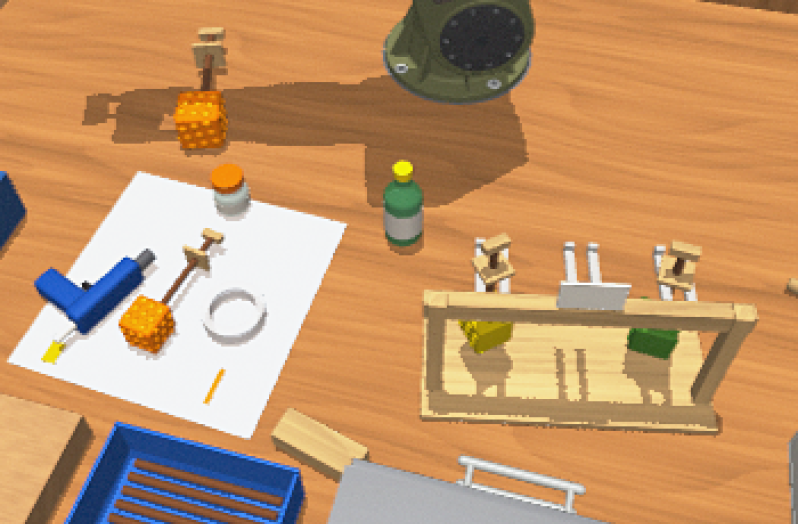

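View pics/v2.png

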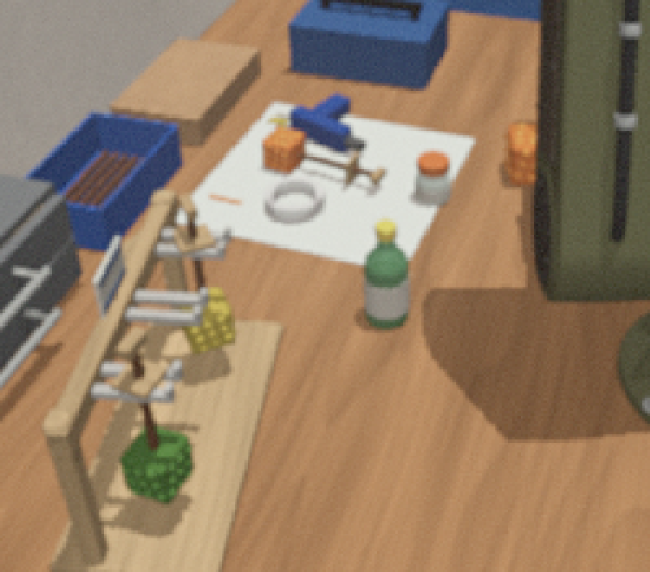

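The target is the tree lying between the glue gun and the tape. In the scene picture its crown is at about (214,272) and its bar at about (242,234). The look-alike lies nearer the robot, with its crown at about (238,182). The free fork with the plate is the middle one, with the plate at about (410,259).

```bash
python3 - <<'E'
from h import *
c=shot('scene')
s=lambda x,y:(150+x/2.28,130+y/2.28)
print('bar',at_z(c,*s(211,238),30),'crown',at_z(c,*s(147,310),50)) 
for n,p,z in [('yel bar',(496,242),240),('gre bar',(685,250),240),('plate TL',(560,285),244),('plate TR',(630,286),244),('tipL',(569,244),198),('tipR',(593,246),198),('rail L',(428,293),200),('rail R',(752,308),200)]: print(n,at_z(c,*s(*p),z).round(), pt(c,*s(*p)))
print(manip.read_state()['joints'])
E
```

```text
bar [ 501.84057438 -240.91653793   30.        ] crown [ 640.81470967 -266.29864662   50.        ]
yel bar [570. 153. 240.] [568.71278508 152.95176999 238.32075944]
gre bar [532. 347. 240.] [530.14575991 347.40567409 238.29229387]
plate TL [610. 226. 244.] [605.57552347 225.85556592 236.99923853]
plate TR [594. 294. 244.] [ 4.17538335e+02  3.26941830e+02 -1.37777037e-01]
tipL [521. 230. 198.] [519.7215609  230.39006871 196.29537791]
tipR [517. 257. 198.] [515.41291122 256.72349406 195.65398387]
rail L [625.  92. 200.] [625.35387762  92.3173708  201.09376078]
rail R [559. 425. 200.] [557.427532   425.73595137 198.21603002]
[-1.25362133e+00  2.99888526e-01  1.52103775e+00 -2.57864137e-05
  1.32069183e+00 -6.66088650e-02]
```

>>> {"method": "drive_tool", "body": {"rows": [{"spin": 8, "offset": [0, 0, 0], "jaw": 60}, {"spin": 8, "offset": [0, 0, 0], "jaw": 60}, {"spin": 8, "offset": [0, 0, 0], "jaw": 60}, {"spin": 8, "offset": [0, 0, 0], "jaw": 60}, {"spin": 0, "offset": [24.5, -31.6, 7.5], "jaw": 60}, {"spin": 0, "offset": [24.5, -31.6, 7.5], "jaw": 60}, {"spin": 0, "offset": [24.5, -31.6, 7.5], "jaw": 60}, {"spin": 0, "offset": [24.5, -31.6, 7.5], "jaw": 60}, {"spin": 0, "offset": [24.5, -31.6, 7.5], "jaw": 60}, {"spin": 0, "offset": [24.5, -31.6, 7.5], "jaw": 60}, {"spin": 0, "offset": [24.5, -31.6, 7.5], "jaw": 60}, {"spin": 0, "offset": [24.5, -31.6, 7.5], "jaw": 60}, {"spin": 0, "offset": [24.5, -31.6, 7.5], "jaw": 60}, {"spin": 0, "offset": [24.5, -31.6, 7.5], "jaw": 60}, {"spin": 0, "offset": [0, 0, 0], "jaw": 60}, {"spin": 0, "offset": [0, 0, 0], "jaw": 60}]}}

```text
clock: 3.75
eef_pos: [502.3, -241.0, 227.4]
eef_rot: [-3.142, 0.001, -0.173]
wrist_force: [-0.4, -0.1, -0.1]
finger_gap: 59.8
```

```bash
python3 - <<'E'
from h import *
c=shot('wrist'); cv2.imwrite('pics/w1.png',c['color'])
for t in ['orange_tree','collar','crown','paint_jar','tape_roll','glue_gun']:
    for r in finder.find_in('wrist',t)[:1]:
        p=pt(c,*r['uv'],fish=True); print(t,round(r['p'],2),np.round(r['uv']),p)
s=manip.read_state();print(s['eef_pos'],s['eef_rot'],s['joints'],s['clock'])
E
```

```text
orange_tree 0.71 [139. 288.] [425.23148982  -3.70913174  33.50854621]
collar 0.79 [327.  58.] [ 622.47442876 -268.34084254   50.66745139]
crown 0.56 [327.  57.] [ 623.44809713 -268.34685678   50.55739245]
paint_jar 0.6 [342. 278.] [ 430.91846978 -249.81321406   65.28971783]
tape_roll 0.76 [211. 117.] [ 595.27084727 -145.84735374    6.37537186]
glue_gun 0.81 [420.  60.] [ 612.67827354 -349.1779129    42.75377593]
[ 501.75944149 -241.99139789  227.91961569] [ 3.14148229e+00 -4.14021419e-04 -1.75860757e-01] [-5.15135266e-01  3.86660651e-01  1.58613572e+00  3.66460255e-05
  1.16836913e+00  1.23150750e+00] 4.1
```

View pics/w1.png

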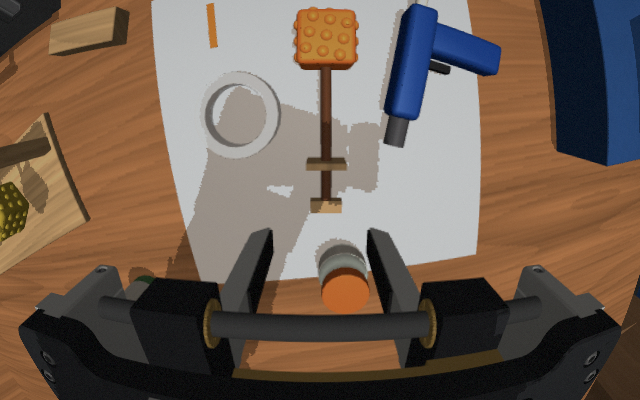

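The wrist view shows the bar at (326,205), the stem running up to the crown at (327,40), and the jar behind at (345,280). The gun's tip is at (395,140) and the tape at (240,113).

```bash
python3 - <<'E'
from h import *
c=shot('wrist')
for n,u,v,z in [('bar L',310,205,31),('bar R',342,205,31),('bar topfront',326,199,31),('bar back top',326,212,31),('stem top',326,75,30),('stem near',326,190,30),('gun tip',392,147,32),('gun tip',407,145,32),('tape edge',276,125,24),('crown top',326,38,50)]:
    print(n,at_z(c,u,v,z,True).round(1), pt(c,u,v,True))
E
```

```text
bar L [ 494.  -231.7   31. ] [ 494.25106178 -231.73106692   31.76933572]
bar R [ 488.7 -261.7   31. ] [ 478.71494611 -262.20774341    1.6180161 ]
bar topfront [ 497.2 -247.7   31. ] [ 496.99029426 -247.62793451   30.19596515]
bar back top [ 484.4 -245.5   31. ] [ 484.63267746 -245.48959926   31.70522398]
stem top [ 610.3 -267.3   30. ] [ 610.34835765 -267.31080813   29.97342993]
stem near [ 505.7 -249.1   30. ] [ 505.64416346 -249.11316013   29.92972251]
gun tip [ 536.2 -316.1   32. ] [ 531.03047861 -322.6164969     1.44518125]
gun tip [ 535.9 -330.6   32. ] [ 530.79821227 -338.65617574    1.87743955]
tape edge [ 573.7 -214.1   24. ] [ 573.53200423 -213.4279465    19.54262686]
crown top [ 639.9 -272.1   50. ] [ 639.49720406 -272.00563167   52.06207443]
```

>>> {"method": "drive_tool", "body": {"rows": [{"spin": 0, "offset": [-9.8, 6.4, 0], "jaw": 60}, {"spin": 0, "offset": [0, 0, 30], "jaw": 60}, {"spin": 0, "offset": [0, 0, 30], "jaw": 60}, {"spin": 0, "offset": [0, 0, 25], "jaw": 60}, {"spin": 0, "offset": [0, 0, 20], "jaw": 60}, {"spin": 0, "offset": [0, 0, 12], "jaw": 60}, {"spin": 0, "offset": [0, 0, 7], "jaw": 60}, {"spin": 0, "offset": [0, 0, 0], "jaw": 60}, {"spin": 0, "offset": [0, 0, 0], "jaw": 60}]}}

```text
clock: 5.05
eef_pos: [491.6, -246.2, 104.5]
eef_rot: [3.141, -0.001, -0.175]
wrist_force: [0.1, -0.0, 0.4]
finger_gap: 59.9
```

```bash
python3 - <<'E'
from h import *
c=shot('wrist'); cv2.imwrite('pics/w2.png',c['color'])
s=manip.read_state();print(s['eef_pos'],s['eef_rot'],s['clock'],s['wrist_force'])
E
```

```text
[ 491.65269402 -246.1999604   104.58293127] [ 3.14110275e+00 -1.32740512e-03 -1.74685846e-01] 5.1 [-0.05491568 -1.29279585 -0.66320106]
```

View pics/w2.png

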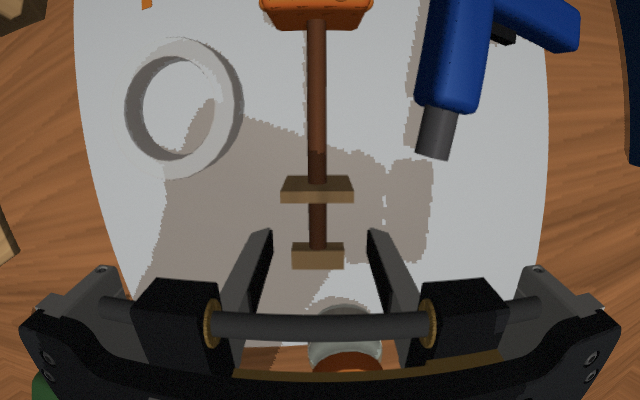

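```bash
python3 - <<'E'
from h import *
c=shot('wrist')
for u,v in [(318,246),(318,250),(318,254),(318,258),(318,264)]: print(v,at_z(c,u,v,31,True).round(1),pt(c,u,v,True))
E
```

```text
246 [ 498.9 -246.8   31. ] [ 498.67496263 -246.7634482    30.52713092]
250 [ 496.4 -246.4   31. ] [ 496.5844802  -246.39439814   31.31562597]
254 [ 493.9 -245.9   31. ] [ 494.13151654 -245.95831581   31.40341587]
258 [ 491.4 -245.5   31. ] [ 491.69344884 -245.52509644   31.57819175]
264 [ 487.5 -244.8   31. ] [ 487.98780674 -244.86649973   31.85276581]
```

>>> {"method": "drive_tool", "body": {"force": 40, "rows": [{"spin": 0, "offset": [1, 0, 1], "jaw": 40}, {"spin": 0, "offset": [0, 0, 0], "jaw": 32}, {"spin": 0, "offset": [0, 0, 0], "jaw": 20}, {"spin": 0, "offset": [0, 0, 0], "jaw": 20}, {"spin": 0, "offset": [0, 0, 0], "jaw": 20}, {"spin": 0, "offset": [0, 0, 0], "jaw": 20}, {"spin": 0, "offset": [0, 0, 0], "jaw": 20}, {"spin": 0, "offset": [0, 0, 0], "jaw": 20}]}}

```text
clock: 5.95
eef_pos: [492.4, -246.1, 102.6]
eef_rot: [-3.142, 0.0, -0.175]
wrist_force: [-0.7, -0.2, 0.3]
finger_gap: 29.5
```

>>> {"method": "drive_tool", "body": {"rows": [{"spin": 0, "offset": [0, 0, -3], "jaw": 20}, {"spin": 0, "offset": [0, 0, -6], "jaw": 20}, {"spin": 0, "offset": [0, 0, -10], "jaw": 20}, {"spin": 0, "offset": [0, 0, -14], "jaw": 20}, {"spin": 0, "offset": [0, 0, -18], "jaw": 20}, {"spin": 0, "offset": [0, 0, -20], "jaw": 20}, {"spin": 0, "offset": [0, 0, -20], "jaw": 20}, {"spin": 0, "offset": [0, 0, -20], "jaw": 20}, {"spin": 0, "offset": [0, 0, -20], "jaw": 20}, {"spin": 0, "offset": [0, 0, -20], "jaw": 20}, {"spin": 0, "offset": [0, 0, -20], "jaw": 20}, {"spin": 0, "offset": [0, 0, -20], "jaw": 20}, {"spin": 0, "offset": [0, 0, -20], "jaw": 20}, {"spin": 0, "offset": [0, 0, -18], "jaw": 20}, {"spin": 0, "offset": [0, 0, -14], "jaw": 20}, {"spin": 0, "offset": [0, 0, -10], "jaw": 20}, {"spin": 0, "offset": [0, 0, -6], "jaw": 20}, {"spin": 0, "offset": [0, 0, -3], "jaw": 20}, {"spin": 0, "offset": [0, 0, 0], "jaw": 20}, {"spin": 0, "offset": [0, 0, 0], "jaw": 20}]}}

```text
clock: 7.95
eef_pos: [492.3, -246.1, 364.0]
eef_rot: [-3.141, 0.001, -0.175]
wrist_force: [-0.0, -0.2, -1.1]
finger_gap: 29.6
```

```bash
python3 - <<'E'
from h import *
c=shot('scene'); d=shot('wrist')
cv2.imwrite('pics/l1.png',np.vstack([c['color'][100:300,130:450],d['color'][100:300,160:480]]).repeat(1,0))
for n,x in (('scene',c),('wrist',d)):
    for r in finder.find_in(n,'crown')[:2]: print(n,r['p'],r['uv'],pt(x,*r['uv'],fish=n=='wrist'))
s=manip.read_state();print(s['eef_pos'],s['eef_rot'],s['clock'],s['wrist_force'],s['finger_gap'])
E
```

```text
scene 0.95 [237.3, 183.6] [ 319.58811427 -332.45119168   56.07494945]
wrist 0.79 [403.2, 268.2] [ 325.78931854 -343.69619856   54.14089113]
wrist 0.72 [319.6, 121.1] [ 566.44226321 -259.32350016  289.67857335]
[ 492.330844   -246.1413759   364.26685946] [-3.14133954e+00  6.16535182e-04 -1.74728109e-01] 8.15 [-1.17894068 -0.64919176 -1.11134141] 29.668479439352495
```

View pics/l1.png

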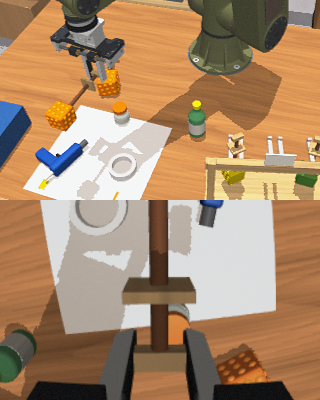

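The tree is held level and clear of the table. I'll ease the grip now.

>>> {"method": "drive_tool", "body": {"force": 8, "rows": [{"spin": 0, "offset": [0, 0, 0], "jaw": 20}, {"spin": 0, "offset": [0, 0, 0], "jaw": 20}, {"spin": 0, "offset": [0, 0, 0], "jaw": 20}, {"spin": 0, "offset": [0, 0, 0], "jaw": 20}, {"spin": 0, "offset": [0, 0, 0], "jaw": 20}]}}

```text
clock: 8.65
eef_pos: [492.3, -246.2, 364.8]
eef_rot: [3.142, -0.0, -0.175]
wrist_force: [-0.3, 0.3, -0.0]
finger_gap: 29.9
```

>>> {"method": "drive_tool", "body": {"force": 4, "rows": [{"spin": 0, "offset": [0, 0, 0], "jaw": 20}, {"spin": 0, "offset": [0, 0, 0], "jaw": 20}, {"spin": 0, "offset": [0, 0, 0], "jaw": 20}, {"spin": 0, "offset": [0, 0, 0], "jaw": 20}, {"spin": 0, "offset": [0, 0, 0], "jaw": 20}, {"spin": 0, "offset": [0, 0, 0], "jaw": 20}, {"spin": 0, "offset": [0, 0, 0], "jaw": 20}, {"spin": 0, "offset": [0, 0, 0], "jaw": 20}, {"spin": 0, "offset": [0, 0, 0], "jaw": 20}, {"spin": 0, "offset": [0, 0, 0], "jaw": 20}, {"spin": 0, "offset": [0, 0, 0], "jaw": 20}, {"spin": 0, "offset": [0, 0, 0], "jaw": 20}, {"spin": 0, "offset": [0, 0, 0], "jaw": 20}, {"spin": 0, "offset": [0, 0, 0], "jaw": 20}, {"spin": 0, "offset": [0, 0, 0], "jaw": 20}, {"spin": 0, "offset": [0, 0, 0], "jaw": 20}, {"spin": 0, "offset": [0, 0, 0], "jaw": 20}, {"spin": 0, "offset": [0, 0, 0], "jaw": 20}, {"spin": 0, "offset": [0, 0, 0], "jaw": 20}, {"spin": 0, "offset": [0, 0, 0], "jaw": 20}]}}

```text
clock: 10.65
eef_pos: [492.4, -246.2, 364.6]
eef_rot: [-3.142, 0.0, -0.175]
wrist_force: [-0.3, 0.5, -2.3]
finger_gap: 30.2
```

```bash
cat > tilt.py <<'E'
from h import *
import sys
# orange pixels above 100 mm near the gripper -> crown centroid/extent relative to grasp point
def tilt(name='scene'):
    c=shot(name); h=cv2.cvtColor(c['color'],cv2.COLOR_BGR2HSV)
    m=(h[...,0]>5)&(h[...,0]<20)&(h[...,1]>200)&(h[...,2]>60)&(c['depth']>0)
    vs,us=np.nonzero(m); dz=c['depth'][vs,us]
    P=(np.stack([(us-c['cx'])/c['f'],(vs-c['cy'])/c['f'],np.ones(len(us))],1)*dz[:,None]-c['t'])@c['R']
    s=manip.read_state(); g=s['eef_pos']-[0,0,78]
    k=(np.hypot(*(P[:,:2]-g[:2]).T)<200)&(P[:,2]>70)
    P=P[k]; print(name,len(P),'g',g.round(1),'min',np.percentile(P,1,axis=0).round(1),'max',np.percentile(P,99,axis=0).round(1)); return c,P,s
if __name__=='__main__':
    for n in sys.argv[1:]: 
        c,P,s=tilt(n); cv2.imwrite(f"pics/t_{n}_{s['clock']:.2f}.png",c['color'])
    print(s['eef_pos'],s['wrist_force'],s['finger_gap'],s['clock'])
E
python3 tilt.py scene side scene side
```

```text
scene 368 g [ 492.3 -246.1  286.6] min [ 482.5 -270.2  106.9] max [ 534.3 -217.8  152.9]Traceback (most recent call last):
  File "tilt.py", line 14, in <module>
    c,P,s=tilt(n); cv2.imwrite(f"pics/t_{n}_{s['clock']:.2f}.png",c['color'])
          ~~~~^^^
  File "tilt.py", line 11, in tilt
    P=P[k]; print(name,len(P),'g',g.round(1),'min',np.percentile(P,1,axis=0).round(1),'max',np.percentile(P,99,axis=0).round(1)); return c,P,s
                                                   ~~~~~~~~~~~~~^^^^^^^^^^^^
    return _quantile_unchecked(
        a, q, axis, out, overwrite_input, method, keepdims, weights)
    return _ureduce(a,
                    func=_quantile_ureduce_func,
    ...<5 lines>...
                    overwrite_input=overwrite_input,
                    method=method)
    r = func(a, **kwargs)
    result = _quantile(arr,
                       quantiles=q,
    ...<2 lines>...
                       out=out,
                       weights=wgt)
    slices_having_nans = np.isnan(arr[-1, ...])
                                  ~~~^^^^^^^^^
IndexError: index -1 is out of bounds for axis 0 with size 0
```

```bash
python3 - <<'E'
from tilt import *
c,P,s=tilt('scene')
yaw=-0.175; Rz=np.array([[np.cos(yaw),-np.sin(yaw)],[np.sin(yaw),np.cos(yaw)]])
Q=(P[:,:2]-(s['eef_pos'][:2]))@Rz  # in tool x / -y axes
for z in range(105,165,8):
    k=(P[:,2]>=z)&(P[:,2]<z+8)
    if k.sum()>5: print(z,k.sum(),np.percentile(Q[k],[3,50,97],axis=0).round(1).tolist())
d=shot('side'); cv2.imwrite('pics/p1.png',cv2.resize(np.hstack([c['color'][80:240,190:350],d['color'][80:240,240:400]]),None,fx=2.4,fy=2.4))
E
```

```text
scene 372 g [ 492.4 -246.2  286.6] min [ 482.  -270.6  108.3] max [ 534.2 -218.3  151.7]
105 30 [[1.4, -14.2], [36.5, 16.0], [40.4, 27.9]]
113 41 [[1.6, -14.6], [35.8, 23.1], [39.8, 28.3]]
121 39 [[-3.6, -15.9], [35.1, 24.5], [39.7, 29.2]]
129 44 [[-6.7, -15.9], [34.5, 23.8], [37.9, 29.5]]
137 102 [[-11.7, -20.6], [9.2, 12.5], [37.1, 27.9]]
145 112 [[-6.1, -16.6], [21.9, 6.0], [35.1, 25.0]]
```

View pics/p1.png

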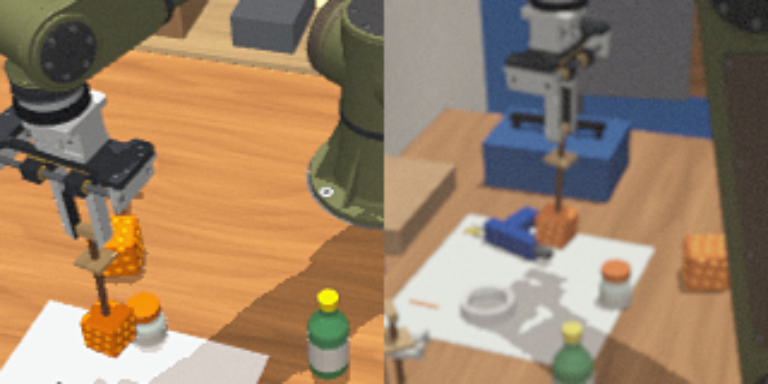

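The picture shows the tree hanging crown down, still and about 4° off plumb, which is inside the limit. I'll grip it firmly again.

>>> {"method": "drive_tool", "body": {"force": 3, "rows": [{"spin": 0, "offset": [0, 0, 0], "jaw": 20}, {"spin": 0, "offset": [0, 0, 0], "jaw": 20}, {"spin": 0, "offset": [0, 0, 0], "jaw": 20}, {"spin": 0, "offset": [0, 0, 0], "jaw": 20}, {"spin": 0, "offset": [0, 0, 0], "jaw": 20}, {"spin": 0, "offset": [0, 0, 0], "jaw": 20}, {"spin": 0, "offset": [0, 0, 0], "jaw": 20}, {"spin": 0, "offset": [0, 0, 0], "jaw": 20}]}}

```text
clock: 11.65
eef_pos: [492.4, -246.1, 364.6]
eef_rot: [3.142, 0.0, -0.175]
wrist_force: [0.9, -0.0, -1.7]
finger_gap: 29.8
```

>>> {"method": "drive_tool", "body": {"force": 45, "rows": [{"spin": 0, "offset": [0, 0, 0], "jaw": 20}, {"spin": 0, "offset": [0, 0, 0], "jaw": 20}, {"spin": 0, "offset": [0, 0, 0], "jaw": 20}, {"spin": 0, "offset": [0, 0, 0], "jaw": 20}, {"spin": 0, "offset": [0, 0, 0], "jaw": 20}, {"spin": 0, "offset": [0, 0, 0], "jaw": 20}, {"spin": 0, "offset": [0, 0, 0], "jaw": 20}, {"spin": 0, "offset": [0, 0, 0], "jaw": 20}]}}

```text
clock: 12.45
eef_pos: [492.4, -246.1, 364.7]
eef_rot: [-3.142, 0.0, -0.175]
wrist_force: [-0.0, -0.1, -1.9]
finger_gap: 29.4
```

```bash
python3 tilt.py scene
```

```text
scene 373 g [ 492.4 -246.1  286.6] min [ 481.9 -270.9  106.1] max [ 534.1 -218.3  151.8]
[ 492.35932797 -246.14075514  364.64658754] [ 0.28416723  0.0397986  -2.07022067] 28.909891620002195 12.5
```

>>> {"method": "drive_tool", "body": {"rows": [{"spin": 0, "offset": [0, 0, -5], "jaw": 20}, {"spin": 0, "offset": [0, 0, -12], "jaw": 20}, {"spin": 0, "offset": [0, 0, -16], "jaw": 20}, {"spin": 0, "offset": [0, 0, -12], "jaw": 20}, {"spin": 0, "offset": [0, 0, -10], "jaw": 20}, {"spin": 0, "offset": [0, 0, -5], "jaw": 20}]}}

```text
clock: 13.1
eef_pos: [492.4, -246.2, 425.9]
eef_rot: [3.141, -0.001, -0.175]
wrist_force: [0.3, -0.2, -1.6]
finger_gap: 29.7
```

>>> {"method": "drive_tool", "body": {"rows": [{"spin": 0, "offset": [-1.3, -6, 0], "jaw": 20}, {"spin": 0, "offset": [-2.7, -12, 0], "jaw": 20}, {"spin": 0, "offset": [-4, -18, 0], "jaw": 20}, {"spin": 0, "offset": [-5.4, -24, 0], "jaw": 20}, {"spin": 0, "offset": [-6.7, -30, 0], "jaw": 20}, {"spin": 0, "offset": [-6.7, -30, 0], "jaw": 20}, {"spin": 0, "offset": [-6.7, -30, 0], "jaw": 20}, {"spin": 0, "offset": [-6.7, -30, 0], "jaw": 20}, {"spin": 0, "offset": [-6.7, -30, 0], "jaw": 20}, {"spin": 0, "offset": [-6.7, -30, 0], "jaw": 20}, {"spin": 0, "offset": [-6.7, -30, 0], "jaw": 20}, {"spin": 0, "offset": [-6.7, -30, 0], "jaw": 20}, {"spin": 0, "offset": [-6.7, -30, 0], "jaw": 20}, {"spin": 0, "offset": [-6.7, -30, 0], "jaw": 20}, {"spin": 0, "offset": [-6.7, -30, 0], "jaw": 20}, {"spin": 0, "offset": [-5.4, -24, 0], "jaw": 20}, {"spin": 0, "offset": [-5.4, -24, 0], "jaw": 20}, {"spin": 0, "offset": [-4, -18, 0], "jaw": 20}, {"spin": 0, "offset": [-2.7, -12, 0], "jaw": 20}, {"spin": 0, "offset": [-1.3, -6, 0], "jaw": 20}]}}

```text
clock: 15.1
eef_pos: [469.7, 240.3, 424.4]
eef_rot: [3.141, 0.0, -0.173]
wrist_force: [0.0, -0.5, -1.2]
finger_gap: 29.1
```

>>> {"method": "drive_tool", "body": {"rows": [{"spin": -7, "offset": [0, 0, 0], "jaw": 20}, {"spin": -7, "offset": [0, 0, 0], "jaw": 20}, {"spin": -7.4, "offset": [0, 0, 0], "jaw": 20}, {"spin": 0, "offset": [0, 0, 10], "jaw": 20}, {"spin": 0, "offset": [0, 0, 20], "jaw": 20}, {"spin": 0, "offset": [0, 0, 25], "jaw": 20}, {"spin": 0, "offset": [0, 0, 18], "jaw": 20}, {"spin": 0, "offset": [0, 0, 10], "jaw": 20}, {"spin": 0, "offset": [0, 0, 0], "jaw": 20}, {"spin": 0, "offset": [0, 0, 0], "jaw": 20}, {"spin": 0, "offset": [0, 0, 0], "jaw": 20}]}}

```text
clock: 16.2
eef_pos: [470.6, 239.1, 342.6]
eef_rot: [-3.141, -0.002, 0.198]
wrist_force: [0.2, -0.1, -0.6]
finger_gap: 29.4
```

```bash
python3 - <<'E'
from h import *
c=shot('wrist'); cv2.imwrite('pics/w3.png',c['color'])
s=manip.read_state();print(s['eef_pos'],s['eef_rot'],s['clock'],s['wrist_force'],s['finger_gap'])
E
```

```text
[470.5953063  239.0865486  342.51882792] [-3.14130218e+00 -1.39881868e-03  1.98259723e-01] 16.25 [-0.06290113 -0.84521885 -2.30943819] 29.20819713699884
```

View pics/w3.png

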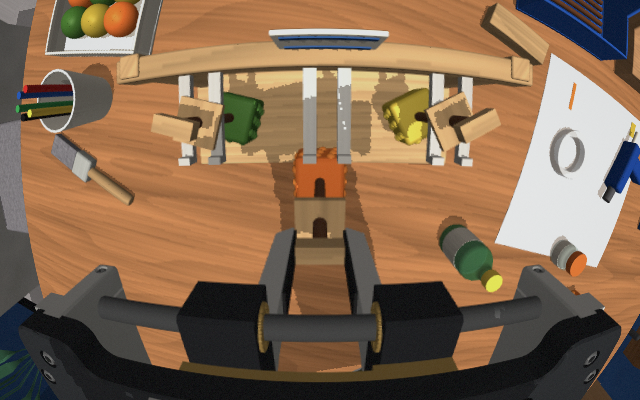

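The wrist view shows the free fork's prongs at columns 303–317 and 337–352, with their tips at row 163. The held tree's collar is at about (320,215), just in front of the slot. Next I'll measure these.

```bash
python3 - <<'E'
from h import *
c=shot('wrist'); s=manip.read_state(); y=s['eef_rot'][2]; g=s['eef_pos']
X=np.array([np.cos(y),np.sin(y),0]);Y=np.array([np.sin(y),-np.cos(y),0])
def pr(n,P): print(n,(P@X-g@X).round(1),(P@Y-g@Y).round(1),P[2].round(1))
img=c['color'].astype(int)
for v in [85,100,115,130,145]:
    row=cv2.cvtColor(c['color'],cv2.COLOR_BGR2HSV)[v]; D=c['depth'][v]
    zs=[pt(c,u,v,True) for u in range(290,366)]
    us=[290+i for i,p in enumerate(zs) if p is not None and 170<p[2]<210]
    segs=np.split(us,np.nonzero(np.diff(us)>2)[0]+1)
    for q in segs:
        a=at_z(c,q[0]-.5,v,190,True);b=at_z(c,q[-1]+.5,v,190,True); print(v,q[0],q[-1],((a@X-g@X)).round(1),(a@Y-g@Y).round(1),(b@Y-g@Y).round(1))
for n,u,v in [('tipL',310,162),('tipL',310,158),('tipR',345,162),('collar l',297,215),('collar r',342,215),('collar back',320,200),('stem',320,222),('bar',320,250),('stem slot',320,190)]:
    P=pt(c,u,v,True)
    if P is not None: pr(n,P)
for u in (308,347):
    for v in range(60,172,6):
        P=pt(c,u,v,True); 
        if P is not None: pr((u,v),P)
# collar extents
m=[(u,pt(c,u,215,True)) for u in range(285,360)]
m=[(u,p) for u,p in m if p is not None and 195<p[2]<235]
if m: pr(m[0][0],m[0][1]); pr(m[-1][0],m[-1][1])
E
```

```text
85 302 315 99.4 -13.6 -3.1
85 337 350 99.4 12.6 23.1
100 303 315 87.9 -12.8 -3.1
100 338 351 88.0 13.4 23.9
115 303 315 76.5 -12.9 -3.1
115 338 350 76.5 13.4 23.3
130 303 315 65.1 -13.0 -3.1
130 337 350 65.1 12.8 23.4
145 303 315 53.6 -13.1 -3.2
145 337 350 53.6 12.9 23.6
tipL 41.9 -7.1 198.9
tipL 44.9 -7.1 198.8
tipR 41.9 18.9 198.8
collar l 7.4 -16.1 218.8
collar r 7.2 16.0 218.2
collar back 18.6 0.3 218.8
stem 4.9 0.3 225.9
bar 1.2 0.2 261.9
stem slot 10.6 0.4 163.7
(308, 60) 117.0 -8.3 200.5
(308, 66) 112.9 -8.4 198.2
(308, 72) 109.2 -8.7 191.0
(308, 78) 104.6 -8.7 190.9
(308, 84) 100.0 -8.7 190.8
(308, 90) 95.5 -8.7 190.5
(308, 96) 90.9 -8.7 190.8
(308, 102) 86.4 -8.7 190.8
(308, 108) 81.8 -8.7 190.6
(308, 114) 77.3 -8.7 190.5
(308, 120) 72.7 -8.7 190.9
(308, 126) 68.1 -8.8 190.4
(308, 132) 63.6 -8.8 190.8
(308, 138) 59.0 -8.8 191.0
(308, 144) 54.4 -8.8 190.7
(308, 150) 49.8 -8.9 190.8
(308, 156) 46.4 -8.6 198.7
(308, 162) 42.0 -8.6 199.1
(308, 168) 23.0 -11.4 127.7
(347, 60) 117.2 19.5 200.7
(347, 66) 113.2 19.7 197.5
(347, 72) 109.5 20.4 190.5
(347, 78) 104.8 20.3 190.9
(347, 84) 100.2 20.4 190.8
(347, 90) 95.7 20.4 190.9
(347, 96) 91.1 20.4 190.7
(347, 102) 86.5 20.4 191.0
(347, 108) 82.0 20.5 190.7
(347, 114) 77.4 20.6 190.5
(347, 120) 72.9 20.6 190.7
(347, 126) 68.3 20.6 191.0
(347, 132) 63.7 20.7 190.6
(347, 138) 59.1 20.8 190.8
(347, 144) 54.5 20.8 190.7
(347, 150) 49.8 20.9 190.5
(347, 156) 46.4 20.3 198.4
(347, 162) 42.0 20.4 198.8
(347, 168) 21.8 27.5 121.0
294 7.0 -18.3 217.8
344 7.1 17.4 217.8
```

```bash
python3 - <<'E'
from h import *
c=shot('wrist'); s=manip.read_state(); y=s['eef_rot'][2]; g=s['eef_pos']
X=np.array([np.cos(y),np.sin(y),0]);Y=np.array([np.sin(y),-np.cos(y),0])
for u in (306,334,320):
  for v in range(150,270,4):
    P=pt(c,u,v,True); 
    if P is not None: print((u,v),(P@X-g@X).round(1),(P@Y-g@Y).round(1),P[2].round(1), c['color'][v,u])
print(g)
E
python3 tilt.py scene side
```

```text
(306, 150) 49.8 -10.4 190.9 [140 148 153]
(306, 154) 47.1 -10.3 193.7 [87 92 95]
(306, 158) 44.9 -10.1 199.0 [143 150 155]
(306, 162) 42.0 -10.1 199.3 [143 152 157]
(306, 166) 24.9 -13.3 127.3 [ 41  93 187]
(306, 170) 20.9 -13.4 127.1 [ 40  93 187]
(306, 174) 16.7 -13.4 126.5 [ 37  90 183]
(306, 178) 12.6 -13.5 126.3 [ 40  92 186]
(306, 182) 8.5 -13.5 126.2 [ 40  92 185]
(306, 186) 4.4 -13.6 126.4 [ 42  93 186]
(306, 190) -0.0 -13.7 125.3 [ 40  91 184]
(306, 194) -4.3 -13.7 124.8 [ 38  90 182]
(306, 198) 19.0 -9.7 215.4 [51 73 93]
(306, 202) 17.2 -9.5 219.1 [ 78 115 144]
(306, 206) 14.1 -9.6 218.5 [ 77 114 143]
(306, 210) 11.2 -9.6 218.8 [ 79 114 144]
(306, 214) 8.0 -9.7 218.3 [ 79 115 144]
(306, 218) 5.0 -9.7 218.3 [ 79 115 144]
(306, 222) 1.7 -9.8 217.8 [ 80 114 143]
(306, 226) -1.5 -9.9 217.5 [ 79 113 142]
(306, 230) -4.6 -9.9 217.5 [ 78 113 141]
(306, 234) -8.0 -10.0 217.1 [122 176 219]
(306, 238) 3.9 -8.4 250.4 [ 70 102 130]
(306, 242) 3.8 -8.2 256.1 [48 72 90]
(306, 246) 3.3 -8.0 260.6 [50 73 92]
(306, 250) 1.0 -8.0 261.4 [ 73 107 134]
(306, 254) -1.3 -8.1 262.0 [ 76 110 138]
(
[... 2933 characters left out ...]
rn c,P,s
                                                   ~~~~~~~~~~~~~^^^^^^^^^^^^
    return _quantile_unchecked(
        a, q, axis, out, overwrite_input, method, keepdims, weights)
    return _ureduce(a,
                    func=_quantile_ureduce_func,
    ...<5 lines>...
                    overwrite_input=overwrite_input,
                    method=method)
    r = func(a, **kwargs)
    result = _quantile(arr,
                       quantiles=q,
    ...<2 lines>...
                       out=out,
                       weights=wgt)
    slices_having_nans = np.isnan(arr[-1, ...])
                                  ~~~^^^^^^^^^
IndexError: index -1 is out of bounds for axis 0 with size 0
```

The bar slipped about 9 mm down the pads during the pinch, and the collar's underside is now at about 211 mm. Relative to the tool, the slot's middle is at y≈+4.9 and the seat at x≈75. I'll shift sideways, then slide in partway and check the fit.

>>> {"method": "drive_tool", "body": {"rows": [{"spin": 0, "offset": [0, 2.4, 0], "jaw": 20}, {"spin": 0, "offset": [0, 2.3, 0], "jaw": 20}, {"spin": 0, "offset": [4, 0, 0], "jaw": 20}, {"spin": 0, "offset": [8, 0, 0], "jaw": 20}, {"spin": 0, "offset": [8, 0, 0], "jaw": 20}, {"spin": 0, "offset": [5, 0, 0], "jaw": 20}, {"spin": 0, "offset": [0, 0, 0], "jaw": 20}, {"spin": 0, "offset": [0, 0, 0], "jaw": 20}]}}

```text
clock: 17.25
eef_pos: [495.9, 239.4, 341.4]
eef_rot: [3.142, 0.0, 0.199]
wrist_force: [-0.5, 0.2, -2.2]
finger_gap: 29.2
```

```bash
cat > fit.py <<'E'
from h import *
c=shot('wrist'); s=manip.read_state(); y=s['eef_rot'][2]; g=s['eef_pos']
X=np.array([np.cos(y),np.sin(y),0]);Y=np.array([np.sin(y),-np.cos(y),0])
print(g.round(1),s['eef_rot'].round(4),s['wrist_force'].round(1),s['clock'])
def seg(v,lo,hi,u0=290,u1=366):
    q=[(u,p) for u in range(u0,u1) if (p:=pt(c,u,v,True)) is not None and lo<p[2]<hi]
    if not q: return
    us=[a for a,_ in q]; i=np.nonzero(np.diff(us)>2)[0]; st=[0,*(i+1)]; en=[*i,len(q)-1]
    print(v,[(us[a],us[b],*((at_z(c,u,v,np.median([p[2] for _,p in q[a:b+1]]),True)-g)@Y for u in (us[a]-.5,us[b]+.5))) for a,b in zip(st,en)], 'x',((q[0][1]-g)@X).round(1),'z',q[0][1][2].round(1))
print('prongs');[seg(v,186,195) for v in (90,110,125)]
print('collar');[seg(v,209,226) for v in (206,214,230)]
print('bar');[seg(v,256,266,290,350) for v in (252,258)]
cv2.imwrite('pics/fit_%.2f.png'%s['clock'],c['color'])
E
python3 fit.py | sed 's/np.float64//g'
```

```text
[495.8 239.4 341.5] [3.1415e+00 3.0000e-04 1.9880e-01] [-1.3 -0.4 -1.2] 17.3
prongs
110 [(296, 309, (-17.976552658893933), (-7.515857456606714)), (332, 344, (8.865357231315107), (18.56904391468345))] x 80.2 z 189.9
125 [(297, 309, (-17.294434409562125), (-7.542017223152167)), (332, 344, (8.925309321931271), (18.688530079716156))] x 68.9 z 191.0
collar
206 [(294, 344, (-18.354277311104333), (17.56170290098998))] x 13.9 z 217.2
214 [(294, 344, (-18.559211443284134), (17.76527804725098))] x 7.5 z 216.4
230 [(296, 312, (-17.534488840832907), (-5.127935434615316)), (327, 343, (5.065401185085684), (17.480651663491955))] x -4.7 z 216.8
bar
252 [(295, 344, (-14.801040305243784), (14.696553213300728))] x 0.2 z 261.5
258 [(295, 344, (-14.973444284735795), (14.87384377887705))] x -4.1 z 261.2
```

>>> {"method": "drive_tool", "body": {"rows": [{"spin": 0, "offset": [0, 0.8, 0], "jaw": 20}, {"spin": 0, "offset": [4, 0, 0], "jaw": 20}, {"spin": 0, "offset": [6, 0, 0], "jaw": 20}, {"spin": 0, "offset": [7, 0, 0], "jaw": 20}, {"spin": 0, "offset": [7, 0, 0], "jaw": 20}, {"spin": 0, "offset": [7, 0, 0], "jaw": 20}, {"spin": 0, "offset": [7, 0, 0], "jaw": 20}, {"spin": 0, "offset": [6, 0, 0], "jaw": 20}, {"spin": 0, "offset": [4, 0, 0], "jaw": 20}, {"spin": 0, "offset": [2, 0, 0], "jaw": 20}, {"spin": 0, "offset": [0, 0, 0], "jaw": 20}, {"spin": 0, "offset": [0, 0, 0], "jaw": 20}]}}

```text
clock: 18.5
eef_pos: [545.0, 248.5, 341.7]
eef_rot: [-3.142, -0.0, 0.199]
wrist_force: [-0.0, -0.3, -1.7]
finger_gap: 29.4
```

```bash
python3 fit.py | sed 's/np.float64//g'; ls -t pics|head -1
```

```text
[544.9 248.5 341.7] [-3.1415e+00 -1.0000e-04  1.9890e-01] [ 0.3 -0.3 -1.1] 18.55
prongs
collar
206 [(294, 344, (-18.35815298846646), (17.56068661384628))] x 14.0 z 218.0
214 [(294, 344, (-18.56824854335567), (17.769243587933826))] x 7.5 z 216.8
230 [(296, 312, (-17.53338879213126), (-5.129281346162018)), (327, 343, (5.059825030326805), (17.46735027490046))] x -5.0 z 216.3
bar
252 [(295, 344, (-14.802908435160633), (14.700014986586467))] x 0.2 z 262.0
258 [(295, 344, (-14.974892415138463), (14.876839098410374))] x -4.6 z 260.4
fit_18.55.png
```

>>> {"method": "drive_tool", "body": {"rows": [{"spin": 0, "offset": [0, 0, 4], "jaw": 20}, {"spin": 0, "offset": [0, 0, 5], "jaw": 20}, {"spin": 0, "offset": [0, 0, 5], "jaw": 20}, {"spin": 0, "offset": [0, 0, 3], "jaw": 20}, {"spin": 0, "offset": [0, 0, 1], "jaw": 20}, {"spin": 0, "offset": [0, 0, 0], "jaw": 20}, {"spin": 0, "offset": [0, 0, 0], "jaw": 20}]}}

```text
clock: 19.25
eef_pos: [545.1, 248.5, 323.8]
eef_rot: [-3.142, -0.0, 0.199]
wrist_force: [0.3, 0.4, -1.3]
finger_gap: 29.5
```

>>> {"method": "drive_tool", "body": {"rows": [{"spin": 0, "offset": [0, 0, 1], "jaw": 20}, {"spin": 0, "offset": [0, 0, 0], "jaw": 20}, {"spin": 0, "offset": [0, 0, 0], "jaw": 20}]}}

```text
clock: 19.55
eef_pos: [545.1, 248.5, 322.9]
eef_rot: [-3.141, -0.001, 0.199]
wrist_force: [0.8, -0.5, 0.3]
finger_gap: 29.1
```

```bash
python3 fit.py | sed 's/np.float64//g'; ls -t pics|head -1
```

```text
[545.1 248.5 322.9] [-3.1415e+00 -5.0000e-04  1.9880e-01] [0.2 1.2 0.7] 19.6
prongs
collar
230 [(313, 326, (-4.680578085213865), (4.5398040864043425))] x 2.1 z 214.1
bar
252 [(290, 292, (-16.2347493474147), (-14.610150872533206)), (348, 349, (14.939151962485283), (16.019107207610464))] x 7.5 z 257.6
258 [(290, 292, (-15.811236995345032), (-14.229209055194193)), (346, 349, (13.533702978612032), (15.641845931869616))] x 7.5 z 264.3
fit_19.60.png
```

Contact has started, with the wrist force rising from −1.5 to about +0.5 N. I'll ease the grip so the collar levels on the prongs.

>>> {"method": "drive_tool", "body": {"force": 3, "rows": [{"spin": 0, "offset": [0, 0, 0], "jaw": 20}, {"spin": 0, "offset": [0, 0, 0], "jaw": 20}, {"spin": 0, "offset": [0, 0, 0.7], "jaw": 20}, {"spin": 0, "offset": [0, 0, 0.7], "jaw": 20}, {"spin": 0, "offset": [0, 0, 0], "jaw": 20}, {"spin": 0, "offset": [0, 0, 0], "jaw": 20}, {"spin": 0, "offset": [0, 0, 0], "jaw": 20}, {"spin": 0, "offset": [0, 0, 0], "jaw": 20}]}}

```text
clock: 20.4
eef_pos: [545.1, 248.5, 321.3]
eef_rot: [-3.142, -0.0, 0.199]
wrist_force: [2.1, -0.5, 4.5]
finger_gap: 30.1
```

```bash
python3 - <<'E'
from h import *
s=manip.read_state(); print(s['eef_pos'],s['wrist_force'],s['finger_gap'],s['clock'])
c=shot('wrist'); d=shot('side'); cv2.imwrite('pics/s1.png',np.hstack([cv2.resize(c['color'][50:300,200:440],(480,500)),cv2.resize(d['color'][170:330,150:250],(312,500))]))
g=s['eef_pos']; y=s['eef_rot'][2]; X=np.array([np.cos(y),np.sin(y),0]);Y=np.array([np.sin(y),-np.cos(y),0])
for u in (306,334):
  for v in range(194,268,6):
    P=pt(c,u,v,True); print((u,v),((P-g)@X).round(1),((P-g)@Y).round(1),P[2].round(1))
E
```

```text
[545.08740195 248.46328389 321.31443439] [ 2.12108076 -0.51296824  4.54486295] 30.073260045791567 20.4
(306, 194) 20.7 -9.8 190.6
(306, 200) 18.6 -9.5 198.3
(306, 206) 14.1 -9.5 198.0
(306, 212) 9.6 -9.6 198.0
(306, 218) 5.1 -9.7 198.0
(306, 224) 0.4 -9.7 197.7
(306, 230) -4.4 -9.8 197.3
(306, 236) 5.5 -8.3 230.3
(306, 242) 5.2 -8.0 238.2
(306, 248) 2.7 -8.0 241.3
(306, 254) -1.3 -8.0 241.2
(306, 260) -5.6 -8.1 240.8
(306, 266) -33.6 -10.3 198.7
(334, 194) 20.9 10.3 191.1
(334, 200) 18.6 10.0 198.1
(334, 206) 14.1 10.1 198.0
(334, 212) 9.7 10.2 198.1
(334, 218) 4.9 10.3 197.4
(334, 224) 0.3 10.4 197.5
(334, 230) -4.3 10.4 197.5
(334, 236) 5.5 8.8 230.2
(334, 242) 5.1 8.5 238.0
(334, 248) 2.8 8.4 241.5
(334, 254) -1.6 8.5 240.6
(334, 260) -5.3 8.6 241.2
(334, 266) -33.8 11.0 198.3
```

View pics/s1.png

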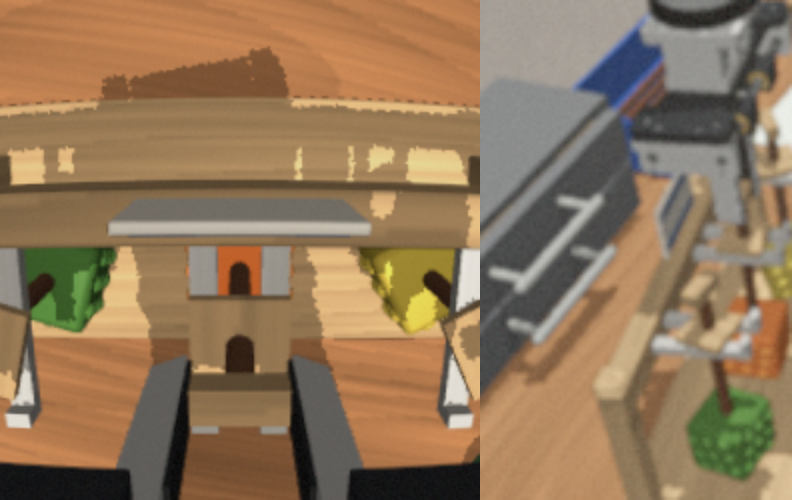

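The collar sits square on both prongs behind the lips: its top is at about 197 mm, and the lips show at (205,430) and (273,430). Now I'll release.

>>> {"method": "drive_tool", "body": {"rows": [{"spin": 0, "offset": [0, 0, 0], "jaw": 30}, {"spin": 0, "offset": [0, 0, 0], "jaw": 31}, {"spin": 0, "offset": [0, 0, 0], "jaw": 32}, {"spin": 0, "offset": [0, 0, 0], "jaw": 34}, {"spin": 0, "offset": [0, 0, 0], "jaw": 38}, {"spin": 0, "offset": [0, 0, 0], "jaw": 44}, {"spin": 0, "offset": [0, 0, 0], "jaw": 50}, {"spin": 0, "offset": [0, 0, 0], "jaw": 50}, {"spin": 0, "offset": [0, 0, 0], "jaw": 50}, {"spin": 0, "offset": [0, 0, 0], "jaw": 50}]}}

```text
clock: 21.5
eef_pos: [545.1, 248.4, 321.3]
eef_rot: [-3.142, 0.0, 0.199]
wrist_force: [-0.5, -0.9, -0.1]
finger_gap: 49.9
```

```bash
python3 - <<'E'
from h import *
s=manip.read_state(); print(s['eef_pos'],s['wrist_force'],s['finger_gap'],s['clock'])
c=shot('wrist'); cv2.imwrite('pics/s2.png',c['color'])
g=s['eef_pos']; y=s['eef_rot'][2]; X=np.array([np.cos(y),np.sin(y),0]);Y=np.array([np.sin(y),-np.cos(y),0])
for u in (306,334):
  for v in range(194,268,6):
    P=pt(c,u,v,True); print((u,v),((P-g)@X).round(1),((P-g)@Y).round(1),P[2].round(1))
E
```

```text
[545.07007243 248.44726186 321.25837929] [-0.46723806 -0.88144318 -0.14458942] 49.904303458254184 21.5
(306, 194) 20.7 -9.8 190.6
(306, 200) 18.2 -9.5 196.8
(306, 206) 13.8 -9.6 197.1
(306, 212) 9.2 -9.7 196.8
(306, 218) 4.7 -9.7 196.7
(306, 224) 0.0 -9.8 196.8
(306, 230) -4.7 -9.9 196.7
(306, 236) 7.4 -8.1 234.6
(306, 242) 6.4 -7.9 240.8
(306, 248) 2.3 -8.0 240.4
(306, 254) -1.6 -8.1 240.5
(306, 260) -28.8 -10.2 198.0
(306, 266) -33.6 -10.3 198.6
(334, 194) 20.8 10.3 190.7
(334, 200) 18.2 10.1 196.9
(334, 206) 13.7 10.2 196.8
(334, 212) 9.3 10.2 197.0
(334, 218) 4.7 10.3 196.7
(334, 224) 0.1 10.4 197.0
(334, 230) -4.7 10.5 196.7
(334, 236) 7.5 8.6 234.8
(334, 242) 6.2 8.4 240.3
(334, 248) 2.5 8.4 240.9
(334, 254) -1.8 8.5 240.3
(334, 260) -28.5 10.8 198.4
(334, 266) -33.7 10.9 198.5
```

The collar is level and settled. I'll lift straight up and clear, then check.

>>> {"method": "drive_tool", "body": {"rows": [{"spin": 0, "offset": [0, 0, -5], "jaw": 50}, {"spin": 0, "offset": [0, 0, -10], "jaw": 50}, {"spin": 0, "offset": [0, 0, -20], "jaw": 50}, {"spin": 0, "offset": [0, 0, -25], "jaw": 50}, {"spin": 0, "offset": [0, 0, -25], "jaw": 50}, {"spin": 0, "offset": [0, 0, -15], "jaw": 50}, {"spin": 0, "offset": [-20, 0, 0], "jaw": 50}, {"spin": 0, "offset": [-30, 0, 0], "jaw": 50}, {"spin": 0, "offset": [-30, 0, 0], "jaw": 50}, {"spin": 0, "offset": [-15, 0, 0], "jaw": 50}, {"spin": 0, "offset": [0, 0, 0], "jaw": 50}, {"spin": 0, "offset": [0, 0, 0], "jaw": 50}, {"spin": 0, "offset": [0, 0, 0], "jaw": 50}]}}

```text
clock: 22.85
eef_pos: [452.6, 229.8, 421.3]
eef_rot: [3.142, 0.0, 0.199]
wrist_force: [-0.4, -0.5, -0.1]
finger_gap: 50.0
```

```bash
python3 - <<'E'
from h import *
s=manip.read_state(); print(s['eef_pos'],s['wrist_force'],s['clock'])
c=shot('wrist'); d=shot('scene')
cv2.imwrite('pics/s3.png',np.vstack([cv2.resize(c['color'][0:240,100:500],(500,300)),cv2.resize(d['color'][140:320,160:460],(500,300))]))
for n,x in (('wrist',c),('scene',d)):
  for t in ['orange_tree','crown','yellow_tree','green_tree','glue_gun','tape_roll','paint_jar','glue_bottle','wood_block']:
    for r in finder.find_in(n,t)[:1]:
        p=pt(x,*r['uv'],fish=n=='wrist'); print(n,t,round(r['p'],2),np.round(r['uv']),None if p is None else p.round())
E
```

```text
[452.64129658 229.80846973 421.26427412] [-0.4292467  -0.48110667 -0.12770878] 22.85
wrist orange_tree 0.62 [319.  93.] [545. 249. 241.]
wrist crown 0.86 [321.  94.] [545. 247. 241.]
wrist yellow_tree 0.66 [409.  99.] [562. 160. 197.]
wrist green_tree 0.58 [229. 100.] [525. 337. 196.]
wrist glue_gun 0.73 [597. 151.] [ 608. -331.   38.]
wrist tape_roll 0.57 [534. 136.] [ 584. -146.   24.]
wrist paint_jar 0.89 [547. 235.] [ 414. -227.   62.]
wrist glue_bottle 0.61 [448. 224.] [410.  24.  97.]
wrist wood_block 0.39 [409.  98.] [562. 160. 197.]
scene orange_tree 0.68 [406. 250.] [554. 249. 194.]
scene crown 0.9 [406. 252.] [561. 252. 196.]
scene yellow_tree 0.62 [365. 250.] [579. 151. 196.]
scene green_tree 0.83 [442. 253.] [542. 338. 195.]
scene glue_gun 0.77 [189. 260.] [ 637. -353.   41.]
scene tape_roll 0.68 [248. 264.] [ 582. -194.    1.]
scene paint_jar 0.73 [250. 214.] [ 434. -241.   50.]
scene glue_bottle 0.86 [324. 222.] [428.   7.  79.]
```

View pics/s3.png

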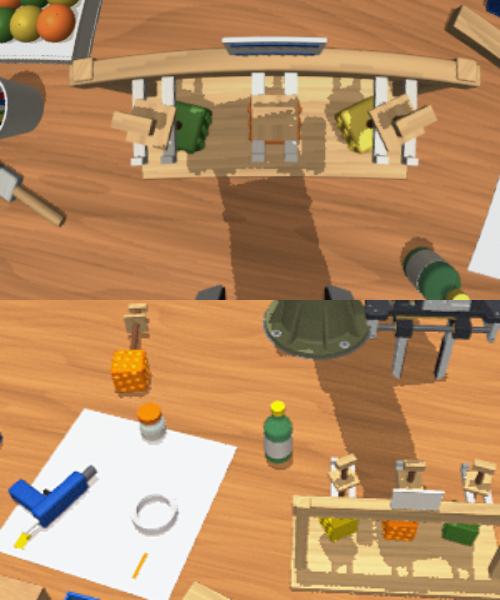

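The orange tree hangs on the middle fork, behind the lips and in front of the plate. Its neighbours and the other things look unmoved, so I'll hand it in.

```bash
python3 -c "
from cell import manip; print(manip.sign_off())"
```

```text
the job is handed in; nothing more can be done
None
```

The orange tree is hanging released on the free fork with the name plate, and I handed the job in at about 23 s of the 67 s allowed; the hand-in gave no verdict.

- **Lift:** I gripped the tree by the bar's ends at 40 N and lifted it level, clear of the table.
- **Swing:** I eased the grip to 8 N, then 4 N and 3 N. The tree swung down and hung still, about 4° off plumb by depth measurement, which is inside the 10° limit. I then gripped it again at 45 N.
- **Slip found:** During the light pinch the bar slid about 9 mm down the pads. I saw this in the wrist view before hanging the tree and allowed for it.
- **Hanging:** I slid the stem into the slot, lowered it until the prongs touched, eased the grip so the collar levelled, then opened slowly and backed away.

**Last checks:**
- The collar's top face measured level at about 197 mm, against 196 mm expected.
- The bar's centre lay at about (545, 249) mm, which matches the seat position I measured.
- The last pictures show the tree plumb behind the lips, with the gripper clear and no load on the wrist.
- The other trees and things appear unmoved, within the network's centimetre-level scatter. The wood block was not detected properly at the end, but it stands far from the arm's path.

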